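# Tighten the tool-rest base on the lathe bed

## Task

Lock the lathe's tool-rest base: turn the square nut on top of it clockwise by hand until it bites, then take the wrench that fits and tighten the nut the rest of the way until it comes to its stop. Use the wrench only after the nut bites and do that last tightening with the wrench, not the fingers. Take the wrench off, lay it back flat on the rubber mat without dropping it, and leave everything else where it is.

Things in the scene. Friction and masses are not known exactly. Their poses are not given: they have to be found in the camera images.
- square_nut: Steel square nut on top of the black cast tool-rest base: 30 x 30, 34 tall, axis vertical; the bolt end shows 8 above it. It only turns; clockwise from above tightens. Origin: on the axis at the square's underside, 86 above the bench, on a flange of radius 22.5; nothing else is higher than 86 within 140 of the axis. x axis: normal to a pair of flats (the other pair: y).
- spin (a joint): How far the nut is run down: 0 to 1.6 rad, grows clockwise from above, starts at 0.2 to 1.0. Turns lightly (0.15 N m) until it bites at 1.6, where the tab on its flange (reach 33) points at a 2 mm low brass rib on the casting.
- bite (a joint): How far the nut is tightened past the bite: 0 to 0.6 rad, same sense; the nut's total turn is spin + bite. Stiff (0.9 N m). At 0.6 a hard stop: the flange tab then meets the 8 mm high steel block on the casting.
- banjo: Black tool-rest base (fixed) on a 200 long (y), 145 wide piece of lathe bed. Origin: on the bench under the nut's axis. Its arm runs 175 along +x, top 72 above the bench, with a round post socket (radius 28, top 99) at x = 170; a round boss (radius 42, top 78) lies under the nut.
- wrench: The larger open-ended steel wrench, 231 long, 0.36 kg, lying flat; it fits the nut. Origin: underside, on its centre line, near its centre of mass. x points from handle to open jaw, z up. Handle 20 wide, 10 thick (1 to 11 above the underside), x = -105 to 77; head 64 wide, 12 thick, x = 75 to 124.
- wrench_jaw (a point): centre of the larger wrench's jaw, 110 ahead of its origin, 6 above its underside: where the nut's axis comes when the jaw is home. Jaw gap 33, parallel along x, open to +x; its bottom is 19 behind this point, the prongs end 14 ahead of it.
- small_wrench: the smaller open-ended wrench, 180 long, jaw gap 20: does not fit. Bystander. Origin and axes as for the larger one. The two may lie in either place.
- mat: black rubber mat 300 (x) by 240 (y), 4 thick, fixed. Origin: centre of its underside. Both wrenches lie on it.
- bowl: turned wooden bowl, 150 across, 60 tall. Bystander. Origin: centre of underside.
- wax_tin: round tin, 70 across, 50 tall. Bystander. Origin: centre of underside.
- faceplate: dark steel disc with a hole, 100 across, 14 thick. Bystander. Origin: centre of underside.
- tool_rest: T-shaped tool rest lying flat, bar 200 (y), stem 111 (x), 26 tall. Bystander. Origin: underside, middle of the bar.
- gouge: wooden-handled turning gouge, 320 long (x), 30 thick. Bystander. Origin: underside, about its middle.
- offcut: wood block 70 x 50 x 40. Bystander. Origin: centre of underside.

How it is judged:
By the outcome, as a careful person would: the job done as asked, in the order asked, and still so for the second after the job is handed in, with the robot touching nothing.
It also fails if it takes over 64 s, if anything falls off the work surface, if the arm or the gripper's body presses on something with over 40 N, if the wrist force passes 120 N, or if a joint passes its speed limit or range.

## Robot

A 7-joint arm with a two-finger parallel gripper is mounted at the origin on the work surface. World frame = base frame: x ahead of the robot, y to its left, z up, the work surface at z = 0. Lengths are in mm, angles in rad, forces in N, time in s.
With the tool pointing down it reaches from about 400 to 850 mm from the base axis. Payload 4.4 kg.
Tool frame: the origin (TCP) lies between the finger pads; the fingertips stand 25 mm ahead of it and the grasp point (between the pads) lies 6 mm ahead of it; z points along the fingers, y is the line along which they close (so a half turn about z gives the same grasp; the last joint's range is limited). The gripper opens to 94 mm and grips with 3 to 60 N. Pads are 16 mm wide; open, the fingers measure 119 mm over their backs; the gripper's body (75 mm by 177 mm) begins 78 mm behind the grasp point.
Start: joints at [-1.308, 0.628, 0.038, 1.517, -0.027, 0.996, -0.02], TCP at [209.866, 615.202, 230.478] pointing down, gripper open.
Joint ranges: [-3.06, 3.06], [-0.37, 2.12], [-1.25, 1.32], [0.18, 2.47], [-1.1, 4.24], [0.23, 1.98], [-2.94, 2.94]. Speed limits (rad/s): [2.57, 2.57, 3.14, 3.14, 3.14, 3.14, 3.14].

## Interface

Orientations are given as a unit quaternion [w, x, y, z].
In Python, from station import bot gives the robot as it stands.
- The arm moves only by the tool servo_tool, never from a script. Its argument "motion" is a list that holds one entry, the list of rows, each a list of 5 numbers: the shift along the tool's x, y, z normalised to -1 to 1, where 1 is 0.02 m, then the turn about the tool's z normalised to -1 to 1, where 1 is 10 degrees, then the finger opening in mm, from 0 to 94. A call has 1 to 5 rows; each row shifts and turns the commanded pose from where the row before left it, along the tool's axes as they then stand; what a row does not reach is not made up. A row lasts 1/8 s, in which the tool goes at most 62.5 mm and 10.7 degrees, less where a joint would pass 70% of its speed; a pose out of reach is approached as far as the arm can. A call with a number of a shift or a turn outside -1 to 1 is refused whole. A call with a gripper value outside its range is refused whole. The fingers move at their own pace and stop on an object; "squeeze" is the grip in N (left out, the last holds). Time passes only in rows, so rows that do not move let the fingers close. It gives the time, the measured TCP pose, the force, the opening and the grip force at its end, in the units of the state.
- bot.sense(): the state, without advancing time (a new reading comes with each control period).
- bot.grab_frame(name): name is "side" or "top"; returns the picture (384x512x3 uint8, red, green, blue); there is no depth.
- bot.camera_model(name): a dict with "fx", "fy", "cx", "cy" (pixels), "T" (4x4, takes a point from camera to world coordinates). Camera axes: x right, y down, z forward; pixel columns grow to the right and rows downward; lengths in mm; the calibration is good to about 2 mm. A picture is of the moment at which its call begins. camera_model takes no time and is no camera call.
- bot.hand_in(): hands the job in; it is judged then, once.
The state is a dict: "time_s": time; "q": joint angles; "dq": joint speeds; "tau": joint torques, N m; "ee_pos": TCP position; "ee_rot": TCP orientation; "contact_force": force on the tool from outside, world axes, zero at the start; "ft_torque": the same for the moment, N m; "gripper_width": finger opening in mm; "grip_force": force on a finger pad.
Only numpy, scipy, OpenCV 4.12 (cv2) and the standard library are available. Lean on these libraries where they do the work, as an engineer would, in place of code of your own. Each camera call takes 0.05 s, during which the arm holds its last target. There are 200 camera calls.

## Working session

There is one attempt and no reset: what is moved stays moved. The work goes in short steps, Python scripts to look and compute and a tool call to move; the robot and the scene stay as the last step left them, time stands still between calls to the robot, and variables do not carry over. Pictures are saved under pics/ and viewed, at most 10 in all, crops included, and the job is handed in when it is done.

Besides the shell and the picture viewer there is one more tool, called after "Request:" as a command line: name --argument value ..., lists and objects as JSON in quotes. servo_tool: Moves the arm, as the interface text tells. Scaled input: -1 to 1 covers 0.02 m each way for a shift and 10 degrees each way for a turn. Its arguments: {"type":"object","properties":{"motion":{"type":"array"},"squeeze":{"type":"number"}},"required":["motion"]}

```bash
mkdir -p pics; ls
python3 - <<'E'
from station import bot
import cv2
for n in("top","side"):
    cv2.imwrite(f"pics/{n}0.png",bot.grab_frame(n)[:,:,::-1])
    m=bot.camera_model(n);print(n,m)
s=bot.sense();print(s)
E
```

```text
pics
top {'fx': 375.51923343623406, 'fy': 375.51923343623406, 'cx': 259.34482395884135, 'cy': 186.5425752491028, 'T': array([[ 2.72094497e-03, -9.97507195e-01,  7.05123524e-02,
         4.64215593e+02],
       [-9.99972670e-01, -2.22938262e-03,  7.04905432e-03,
        -6.00880933e+01],
       [-6.87428339e-03, -7.05296054e-02, -9.97485999e-01,
         1.27764336e+03],
       [ 0.00000000e+00,  0.00000000e+00,  0.00000000e+00,
         1.00000000e+00]])}
side {'fx': 380.36601617489583, 'fy': 380.36601617489583, 'cx': 251.5278926923324, 'cy': 186.7281042575963, 'T': array([[ 8.46877431e-01, -2.86628158e-01,  4.47931820e-01,
        -4.99490518e+01],
       [-5.31735710e-01, -4.44586315e-01,  7.20832951e-01,
        -1.03558519e+03],
       [-7.46666375e-03, -8.48638502e-01, -5.28920544e-01,
         7.79292720e+02],
       [ 0.00000000e+00,  0.00000000e+00,  0.00000000e+00,
         1.00000000e+00]])}
{'time_s': 0.1, 'q': array([-1.30779384,  0.62923713,  0.03845715,  1.51823696, -0.02697746,
        0.99630303, -0.02000807]), 'dq': array([ 1.29125695e-03, -1.34073196e-03, -1.79675299e-03, -3.47015017e-03,
       -1.14301963e-05,  2.99773371e-03,  4.51532221e-04]), 'tau': array([ 1.91539475e-03, -5.50783181e+01,  1.14676338e+00, -1.87114352e+01,
       -5.22722199e-02,  1.92378857e-02,  7.43704550e-05]), 'ee_pos': array([209.6993069 , 614.67058493, 229.66690175]), 'ee_rot': array([-1.15902167e-04,  1.63664147e-01,  9.86515764e-01, -8.24993777e-04]), 'contact_force': array([0.34783971, 0.4553616 , 0.51500619]), 'ft_torque': array([-0.02877243,  0.04603843, -0.04875804]), 'grip_force': 0.0, 'gripper_width': 93.7849806232031}
```

View pics/top0.png

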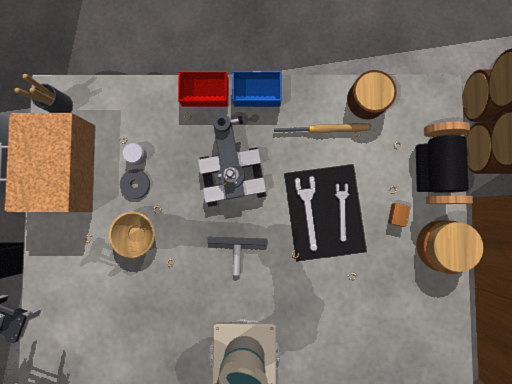

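View pics/side0.png

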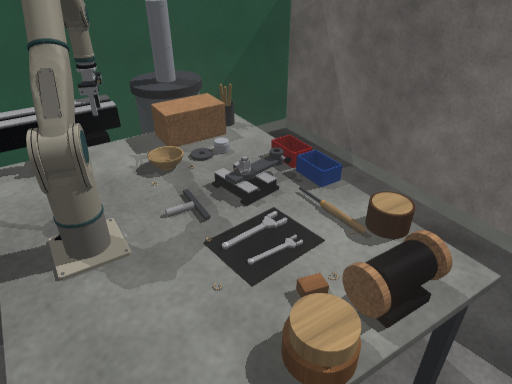

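Top view: nut near (231,174) on the banjo, whose arm points up to (222,122). The larger wrench is at left on the mat, jaw (306,185) and handle end (313,247); the small wrench is at (343,210). The side view agrees.

```bash
cat > h.py <<'E'
import numpy as np, cv2
from station import bot
def px(n,p):
    m=bot.camera_model(n);T=m["T"];c=T[:3,:3].T@(np.array(p,float)-T[:3,3])
    return np.array([m["fx"]*c[0]/c[2]+m["cx"],m["fy"]*c[1]/c[2]+m["cy"]])
def at(n,u,v,z):
    m=bot.camera_model(n);T=m["T"];d=T[:3,:3]@np.array([(u-m["cx"])/m["fx"],(v-m["cy"])/m["fy"],1])
    return T[:3,3]+d*(z-T[2,3])/d[2]
def crop(n,img,u0,v0,w,h,k):
    return cv2.resize(img[v0:v0+h,u0:u0+w,::-1],None,fx=k,fy=k,interpolation=cv2.INTER_CUBIC)
def tool():
    s=bot.sense();w,x,y,z=s["ee_rot"]
    from scipy.spatial.transform import Rotation as R
    return s["ee_pos"],R.from_quat([x,y,z,w]).as_matrix(),s
E
python3 - <<'E'
from h import *
im=bot.grab_frame("top");si=bot.grab_frame("side")
a=crop("top",im,190,110,80,100,5);b=crop("side",si,205,135,100,80,4)
b=cv2.copyMakeBorder(b,0,500-320,0,0,cv2.BORDER_CONSTANT)
cv2.imwrite("pics/nut0.png",np.hstack([a,b]))
cv2.imwrite("pics/mat0.png",crop("top",im,280,160,96,104,5))
E
```

```text
(no output)
```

View pics/nut0.png

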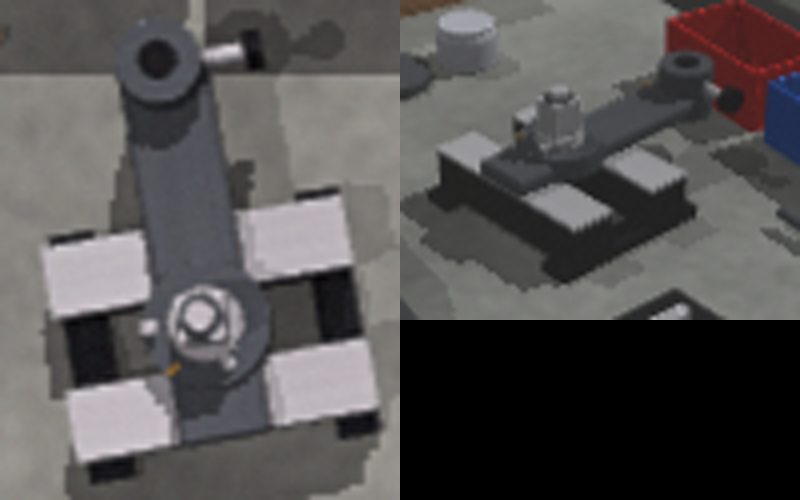

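View pics/mat0.png

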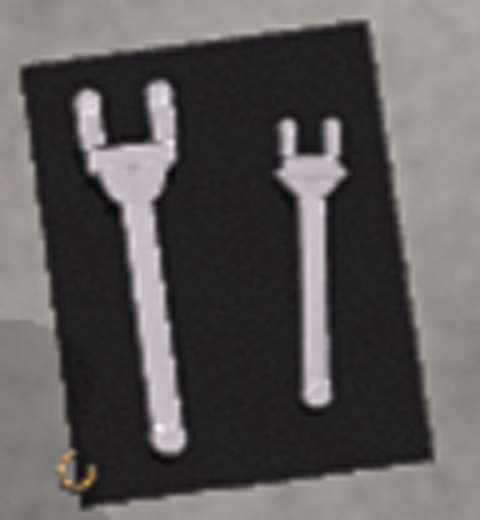

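Nut crop: bolt top at frame (229.6,172), tab at about (235.2,181.2), brass rib at (224,183.6), steel block at (219.6,175). The tab is at lower right and runs clockwise to the rib, then the block. The mat crop shows the larger wrench clear of the small one.

Run:
```python
from h import *
im=bot.grab_frame("top")
f=lambda X,Y,u0=190,v0=110:(u0+(X+.5)/5-.5,v0+(Y+.5)/5-.5)
B=at("top",*f(200,312),128); print("bolt",B)
for n,p,z in(("tab",(228,360),84),("rib",(172,370),80),("block",(150,327),86),("socket",(157,58),99)):
    q=at("top",*f(*p),z); d=q-B; print(n,q.round(1),np.hypot(*d[:2]).round(1),np.degrees(np.arctan2(d[1],d[0])).round(1))
g=cv2.cvtColor(im,cv2.COLOR_RGB2GRAY); m=np.zeros_like(g); m[165:262,287:362]=(g[165:262,287:362]>90)
n,l,st,c=cv2.connectedComponentsWithStats(m)
for i in range(1,n):
    if st[i,4]<80: continue
    v,u=np.nonzero(l==i)
    P=np.array([at("top",a,b,15)[:2] for a,b in zip(u,v)])
    # axis from handle fit
    mu=P.mean(0); w=np.linalg.svd(P-mu)[2][0]; w*=np.sign(w[0]); s=(P-mu)@w; 
    nrm=np.array([-w[1],w[0]])
    print(st[i],"ang",np.degrees(np.arctan2(w[1],w[0])),"len",np.ptp(s),"back",mu+w*s.min(),"front",mu+w*s.max(), "origin~",mu+w*(s.min()+107))
    h=s<np.percentile(s,45); t=(P-mu)@nrm; k=np.polyfit(s[h],t[h],1);print(" handle fit slope deg",np.degrees(k[0]),"off",k[1])
cv2.imwrite("pics/nutbig.png",crop("top",im,212,155,40,40,15))
```

```text
bolt [590.17191636  39.75372875 128.        ]
tab [564.2  25.4  84. ] 29.6 -151.1
rib [558.1  61.5  80. ] 38.8 145.8
block [585.1  75.2  86. ] 35.9 98.2
socket [756.1  71.1  99. ] 168.9 10.7
[287 165  56   8 232] ang -86.34532998798662 len 186.9992076634884 back [ 615.53858157 -143.65844944] front [ 627.45843086 -330.27736826] origin~ [ 622.35905899 -250.44085009]
 handle fit slope deg -0.40789486043731565 off -0.43958889088250225
[354 165   8  51 224] ang 3.4143661601698314 len 169.34064883616657 back [ 458.79567678 -392.29471037] front [ 627.83573348 -382.20934571] origin~ [ 565.60574389 -385.92214698]
 handle fit slope deg -0.2518751804144892 off -0.2235126845627185
[295 176  22  75 615] ang 7.0070591608948085 len 247.30208502296114 back [ 341.52365627 -231.51415758] front [ 586.97867395 -201.34537319] origin~ [ 447.72448709 -218.4610532 ]
 handle fit slope deg 0.3039328342812121 off 0.30536092109326374
[335 184  14  57 349] ang 0.45428243921736927 len 187.30644779533446 back [ 375.48074561 -329.49198316] front [ 562.78130596 -328.00689754] origin~ [ 482.47738237 -328.64361855]
 handle fit slope deg 1.056198695553101 off 1.1496053180899797
[287 200  12  62 299] ang 4.056697732281627 len 203.9138927457609 back [ 304.86722303 -157.65361785] front [ 508.27021634 -143.22801682] origin~ [ 411.59913811 -150.08405361]
 handle fit slope deg 1.1301620975632585 off 0.7900399082394125
[299 253  63   9 304] ang -85.96877107982911 len 207.40114819929028 back [ 305.19158227 -183.61604661] front [ 319.77192096 -390.50405979] origin~ [ 312.71370186 -290.35131593]
 handle fit slope deg -0.4045070569762862 off -0.373908526144437
```

View pics/nutbig.png

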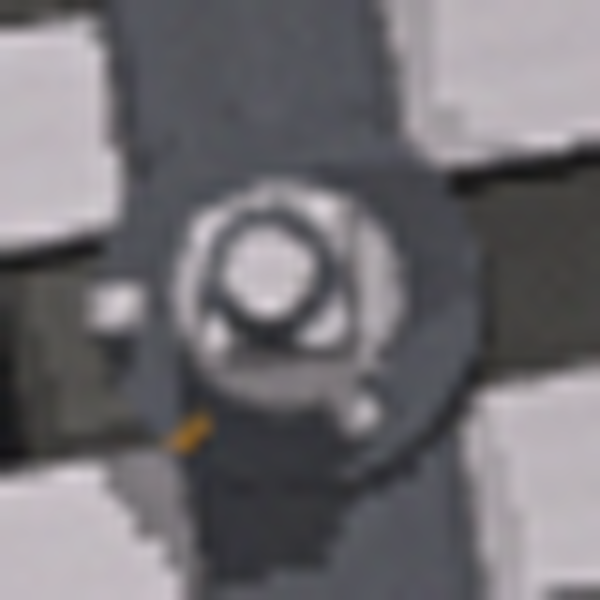

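Enlarged nut: the square's flats are aligned with the image axes, top face centre about (275,280) in the crop, flange centre (290,295), tab (360,410), rib (190,430). That means about 68° clockwise to the bite.

```bash
cat >> h.py <<'E'
def plan(tgt,psi,N,start=None,arc=None):
    """rows to reach TCP tgt with tool-x yaw psi (deg); arc=(x,y): rotate about that axis"""
    p,R,s=tool(); y0=np.degrees(np.arctan2(R[1,0],R[0,0]))
    if start is not None: p,y0=np.array(start[0],float),start[1]
    d=(psi-y0+180)%360-180; rows=[];cur=np.array(p,float);y=y0
    for i in range(N):
        f=(i+1)/N
        if arc is None: want=p+(np.array(tgt)-p)*f
        else:
            a=np.radians(d*f);c=np.array([*arc,p[2]]);r=p-c
            want=c+[r[0]*np.cos(a)-r[1]*np.sin(a),r[0]*np.sin(a)+r[1]*np.cos(a),0]
        e=want-cur;t=np.radians(y);ex=np.array([np.cos(t),np.sin(t)]);ey=np.array([np.sin(t),-np.cos(t)])
        row=np.round([e[:2]@ex/20,e[:2]@ey/20,-e[2]/20,-(y0+d*f-y)/10],2)
        cur=cur+np.r_[20*(row[0]*ex+row[1]*ey),-20*row[2]];y-=10*row[3];rows.append(row.tolist())
    print("from",p.round(1),round(y0,1),"to",cur.round(1),round(y,1),"max",np.abs(rows).max())
    for r in rows: print(r)
    return cur,y
E
python3 - <<'E'
from h import *
k=lambda X,Y,z:at("top",212+(X+.5)/15-.5,155+(Y+.5)/15-.5,z).round(1)
print(k(275,280,120),k(268,272,128),k(290,295,84))
# banjo arm centre-line / square edges check
plan([588.5,39.5,210],180,35)
E
```

```text
[587.3  39.6 120. ] [588.1  40.4 128. ] [587.9  39.5  84. ]
from [209.8 614.9 230.1] 161.2 to [588.5  39.5 210.1] 180.0 max 0.82
[-0.78, -0.6, 0.03, -0.05]
[-0.77, -0.61, 0.03, -0.06]
[-0.77, -0.62, 0.03, -0.05]
[-0.76, -0.63, 0.02, -0.06]
[-0.75, -0.63, 0.03, -0.05]
[-0.75, -0.64, 0.03, -0.05]
[-0.74, -0.64, 0.03, -0.06]
[-0.74, -0.66, 0.03, -0.05]
[-0.73, -0.66, 0.03, -0.05]
[-0.72, -0.66, 0.03, -0.06]
[-0.72, -0.68, 0.03, -0.05]
[-0.71, -0.68, 0.02, -0.06]
[-0.7, -0.68, 0.03, -0.05]
[-0.7, -0.7, 0.03, -0.05]
[-0.69, -0.7, 0.03, -0.06]
[-0.69, -0.7, 0.03, -0.05]
[-0.68, -0.72, 0.03, -0.06]
[-0.67, -0.72, 0.03, -0.05]
[-0.66, -0.72, 0.02, -0.05]
[-0.66, -0.73, 0.03, -0.06]
[-0.65, -0.74, 0.03, -0.05]
[-0.65, -0.75, 0.03, -0.05]
[-0.63, -0.75, 0.03, -0.06]
[-0.63, -0.75, 0.03, -0.05]
[-0.63, -0.76, 0.03, -0.06]
[-0.61, -0.77, 0.02, -0.05]
[-0.61, -0.78, 0.03, -0.05]
[-0.6, -0.77, 0.03, -0.06]
[-0.6, -0.79, 0.03, -0.05]
[-0.58, -0.79, 0.03, -0.05]
[-0.58, -0.79, 0.03, -0.06]
[-0.57, -0.81, 0.03, -0.05]
[-0.57, -0.8, 0.03, -0.06]
[-0.55, -0.81, 0.02, -0.05]
[-0.55, -0.82, 0.03, -0.05]
```

Request:
servo_tool --motion '[[[-0.9,-0.7,0,0,94],[-0.9,-0.7,0,0,94],[-0.9,-0.7,0,0,94],[-0.9,-0.7,0,0,94],[-0.9,-0.7,0,0,94]]]'

```text
time_s: 0.88
ee_pos: [273.3, 518.7, 230.5]
ee_rot: [0.0, 0.164, 0.987, 0.0]
contact_force: [-0.8, 0.8, -0.1]
gripper_width: 93.7
grip_force: 0.0
```

Request:
servo_tool --motion '[[[-0.9,-0.7,0,0,94],[-0.9,-0.7,0,0,94],[-0.9,-0.7,0,0,94],[-0.9,-0.7,0,0,94],[-0.9,-0.7,0,0,94]]]'

```text
time_s: 1.5
ee_pos: [335.8, 423.3, 230.5]
ee_rot: [0.0, 0.164, 0.987, 0.0]
contact_force: [0.8, -0.6, 0.7]
gripper_width: 93.8
grip_force: 0.0
```

Request:
servo_tool --motion '[[[-0.9,-0.7,0,0,94],[-0.9,-0.7,0,0,94],[-0.9,-0.7,0,0,94],[-0.9,-0.7,0,0,94],[-0.9,-0.7,0,0,94]]]'

```text
time_s: 2.12
ee_pos: [398.2, 327.9, 230.5]
ee_rot: [0.0, 0.164, 0.987, 0.0]
contact_force: [-0.8, 0.8, -0.4]
gripper_width: 94.0
grip_force: 0.0
```

Request:
servo_tool --motion '[[[-0.9,-0.7,0,0,94],[-0.9,-0.7,0,0,94],[-0.9,-0.7,0,0,94],[-0.9,-0.7,0,0,94],[-0.9,-0.7,0,0,94]]]'

```text
time_s: 2.75
ee_pos: [460.7, 232.6, 230.5]
ee_rot: [0.0, 0.164, 0.987, 0.0]
contact_force: [0.5, 0.6, -0.1]
gripper_width: 94.1
grip_force: 0.0
```

Request:
servo_tool --motion '[[[-0.9,-0.7,0,0,94],[-0.9,-0.7,0,0,94],[-0.9,-0.7,0,0,94],[-0.9,-0.7,0,0,94],[-0.9,-0.7,0,0,94]]]'

```text
time_s: 3.38
ee_pos: [523.1, 137.3, 230.5]
ee_rot: [0.0, 0.164, 0.987, 0.0]
contact_force: [0.3, -0.1, 0.6]
gripper_width: 94.0
grip_force: 0.0
```

Run:
```python
from h import *
c,y=plan([587.8,39.8,175],180,7)
plan([587.8,39.8,114],180,5,start=(c,y))
print(bot.sense()["q"].round(2),bot.sense()["time_s"])
```

```text
from [523.1 137.3 230.5] 161.2 to [587.8  39.7 174.9] 180.0 max 0.68
[-0.66, -0.51, 0.4, -0.27]
[-0.64, -0.54, 0.39, -0.27]
[-0.61, -0.57, 0.4, -0.27]
[-0.59, -0.6, 0.4, -0.27]
[-0.55, -0.62, 0.39, -0.27]
[-0.53, -0.65, 0.4, -0.27]
[-0.49, -0.68, 0.4, -0.26]
from [587.8  39.7 174.9] 180.0 to [587.8  39.7 113.9] 180.0 max 0.61
[0.0, 0.0, 0.61, -0.0]
[0.0, 0.0, 0.61, -0.0]
[0.0, 0.0, 0.61, -0.0]
[0.0, 0.0, 0.61, -0.0]
[0.0, 0.0, 0.61, -0.0]
[-0.35  0.47  0.07  1.83 -0.04  0.85  0.97] 3.375
```

Request:
servo_tool --motion '[[[-0.66,-0.51,0.4,-0.27,94],[-0.64,-0.54,0.39,-0.27,94],[-0.61,-0.57,0.4,-0.27,94],[-0.59,-0.6,0.4,-0.27,94],[-0.55,-0.62,0.39,-0.27,94]]]'

```text
time_s: 4.0
ee_pos: [569.1, 67.8, 190.6]
ee_rot: [0.0, 0.046, 0.999, 0.0]
contact_force: [0.9, 0.0, -0.2]
gripper_width: 94.0
grip_force: 0.0
```

Request:
servo_tool --motion '[[[-0.53,-0.65,0.4,-0.27,80],[-0.49,-0.68,0.4,-0.26,80],[0,0,0.6,0,70],[0,0,0.6,0,70],[0,0,0.6,0,60]]]'

```text
time_s: 4.62
ee_pos: [586.9, 41.9, 138.0]
ee_rot: [-0.0, -0.0, 1.0, 0.0]
contact_force: [-0.2, 0.8, -0.6]
gripper_width: 63.5
grip_force: 0.0
```

Request:
servo_tool --motion '[[[0,0,0.6,0,60],[0,0,0.6,0,60],[0,0,0,0,50]]]'

```text
time_s: 5.0
ee_pos: [586.7, 41.2, 113.7]
ee_rot: [-0.001, 0.0, 1.0, -0.0]
contact_force: [0.3, -0.2, -0.4]
gripper_width: 53.1
grip_force: 0.0
```

Request:
servo_tool --motion '[[[0,0,0,0,40],[0,0,0,0,30],[0,0,0,0,25],[0,0,0,0,25]]]' --squeeze 20

```text
time_s: 5.5
ee_pos: [587.8, 41.5, 115.3]
ee_rot: [0.0, 0.0, 1.0, 0.0]
contact_force: [0.1, 1.0, 2.0]
gripper_width: 31.4
grip_force: 19.4
```

Run:
```python
from h import *
p,R,s=tool();print(s)
im=bot.grab_frame("top");si=bot.grab_frame("side")
cv2.imwrite("pics/g1.png",np.hstack([crop("top",im,205,145,50,50,8),crop("side",si,220,140,50,50,8)]))
```

```text
{'time_s': 5.5, 'q': array([-0.10135422,  0.68695825, -0.02608413,  1.79611676,  0.02653718,
        0.65781902,  1.4280842 ]), 'dq': array([ 0.00023013, -0.00125301,  0.00062318,  0.0002249 ,  0.00077562,
       -0.00135762,  0.00055413]), 'tau': array([  0.74030545, -51.45534754,   1.07043732, -13.00385535,
         0.1098486 ,   0.10042682,  -0.13118475]), 'ee_pos': array([587.84513526,  41.48063609, 115.3356044 ]), 'ee_rot': array([4.94741031e-04, 1.01954759e-04, 9.99999848e-01, 2.20493979e-04]), 'contact_force': array([0.09649196, 1.02956875, 2.02683267]), 'ft_torque': array([0.2279022 , 0.00940919, 0.10747635]), 'grip_force': 19.368939448613673, 'gripper_width': 31.38026729413173}
```

View pics/g1.png

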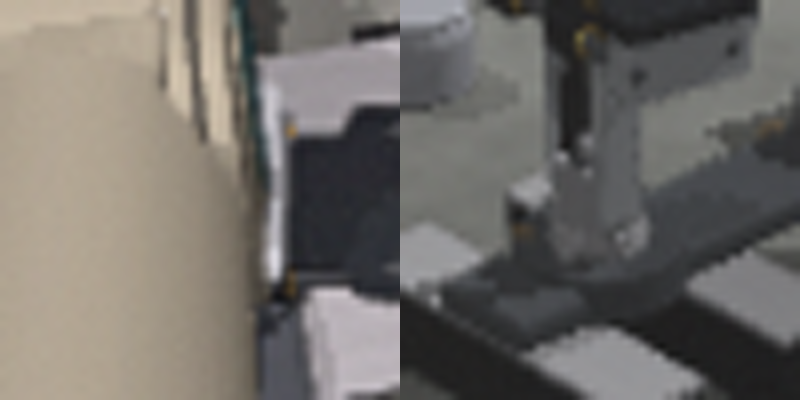

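Side crop: fingers straddle the nut and hold it, and the tab is visible at (630,235). Now I turn it clockwise.

Request:
servo_tool --motion '[[[0,0,0,0.9,25],[0,0,0,0.9,25],[0,0,0,0.9,25]]]'

```text
time_s: 5.98
ee_pos: [588.0, 42.5, 115.3]
ee_rot: [0.0, 0.236, 0.972, 0.001]
contact_force: [-0.1, 3.6, 3.3]
gripper_width: 30.9
grip_force: 19.5
```

Run:
```python
from h import *
p,R,s=tool();print(p,np.degrees(np.arctan2(R[1,0],R[0,0])),s["ft_torque"],s["contact_force"],s["gripper_width"],s["grip_force"])
```

```text
[587.9987181   42.47330092 115.34620703] 152.72362549776554 [0.67125404 0.01027512 0.18918013] [-0.1013133   3.5619241   3.31416928] 30.94130765754133 19.52537517528981
```

Request:
servo_tool --motion '[[[0,0,0,0.9,25],[0,0,0,0.9,25],[0,0,0,0.6,25]]]'

```text
time_s: 6.35
ee_pos: [588.5, 43.3, 115.3]
ee_rot: [0.0, 0.432, 0.902, 0.001]
contact_force: [2.4, 4.3, 2.5]
gripper_width: 31.5
grip_force: 19.5
```

Run:
```python
from h import *
p,R,s=tool();print(p,np.degrees(np.arctan2(R[1,0],R[0,0])),s["ft_torque"],s["contact_force"],s["gripper_width"],s["grip_force"])
im=bot.grab_frame("top");si=bot.grab_frame("side")
cv2.imwrite("pics/g2.png",np.hstack([crop("top",im,205,145,50,50,8),crop("side",si,220,140,50,50,8)]))
```

```text
[588.47971685  43.25592842 115.33379606] 128.82926851019727 [ 0.84859498 -0.24755939  0.17759641] [2.43714778 4.3088583  2.54415416] 31.467577994886003 19.506918308325112
```

View pics/g2.png

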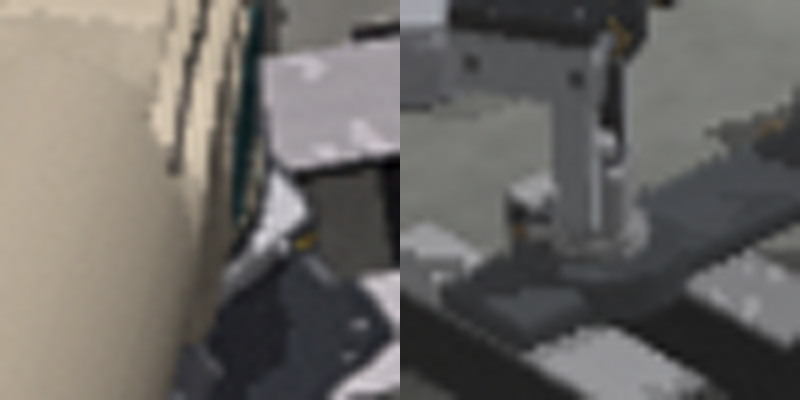

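Turned about 51° so far, with the reaction torque steady at about 0.18 N m. I continue in small steps while watching the torque.

Request:
servo_tool --motion '[[[0,0,0,0.6,25],[0,0,0,0.6,25],[0,0,0,0,25]]]'

```text
time_s: 6.82
ee_pos: [589.0, 43.4, 115.3]
ee_rot: [0.001, 0.522, 0.853, 0.002]
contact_force: [2.8, 6.4, 1.8]
gripper_width: 31.4
grip_force: 19.3
```

```bash
cat > t.py <<'E'
from h import *
p,R,s=tool();print(p.round(1),np.degrees(np.arctan2(R[1,0],R[0,0])).round(1),s["ft_torque"].round(3),s["contact_force"].round(1),s["gripper_width"].round(2),s["q"].round(2),s["time_s"])
E
python3 t.py
```

```text
Traceback (most recent call last):
  File "t.py", line 2, in <module>
    p,R,s=tool();print(p.round(1),np.degrees(np.arctan2(R[1,0],R[0,0])).round(1),s["ft_torque"].round(3),s["contact_force"].round(1),s["gripper_width"].round(2),s["q"].round(2),s["time_s"])
                                                                                                                                     ^^^^^^^^^^^^^^^^^^^^^^^^
AttributeError: 'float' object has no attribute 'round'
```

Request:
servo_tool --motion '[[[0,0,0,0.3,25],[0,0,0,0,25]]]'

```text
time_s: 7.08
ee_pos: [589.0, 43.4, 115.3]
ee_rot: [0.001, 0.543, 0.84, 0.002]
contact_force: [3.4, 6.1, 1.0]
gripper_width: 31.2
grip_force: 20.2
```

```bash
python3 t.py
```

```text
Traceback (most recent call last):
  File "t.py", line 2, in <module>
    p,R,s=tool();print(p.round(1),np.degrees(np.arctan2(R[1,0],R[0,0])).round(1),s["ft_torque"].round(3),s["contact_force"].round(1),s["gripper_width"].round(2),s["q"].round(2),s["time_s"])
                                                                                                                                     ^^^^^^^^^^^^^^^^^^^^^^^^
AttributeError: 'float' object has no attribute 'round'
```

```bash
sed -i 's/s\["gripper_width"\].round(2)/round(s["gripper_width"],2)/' t.py; python3 t.py
```

```text
[589.   43.4 115.3] 114.2 [ 1.214 -0.573  0.404] [3.4 6.1 1. ] 31.18 [-0.31  0.71  0.3   1.8  -0.31  0.68  0.59] 7.075
```

Request:
servo_tool --motion '[[[0,0,0,0.3,25],[0,0,0,0,25]]]'

```text
time_s: 7.32
ee_pos: [588.8, 43.8, 115.3]
ee_rot: [0.0, 0.564, 0.826, 0.002]
contact_force: [2.4, 6.1, 1.4]
gripper_width: 31.4
grip_force: 22.1
```

```bash
python3 t.py
```

```text
[588.8  43.8 115.3] 111.3 [ 1.342 -0.479  0.801] [2.4 6.1 1.4] 31.4 [-0.31  0.71  0.31  1.8  -0.33  0.68  0.55] 7.325
```

The torque rose from 0.18 to 0.40 to 0.80 N m at about 67°, so the nut has bitten. I release it and lift.

Request:
servo_tool --motion '[[[0,0,0,0,60],[0,0,0,0,60],[0,0,0,0,60],[0,0,-0.9,0,70],[0,0,-0.9,0,70]]]'

```text
time_s: 7.95
ee_pos: [587.7, 40.7, 152.3]
ee_rot: [0.0, 0.567, 0.824, 0.0]
contact_force: [-0.3, 0.5, 0.1]
gripper_width: 69.5
grip_force: 0.0
```

Request:
servo_tool --motion '[[[0,0,-0.9,0,60],[0,0,-0.9,0,60],[0,0,-0.4,0,60]]]'

```text
time_s: 8.32
ee_pos: [588.3, 41.0, 197.2]
ee_rot: [0.001, 0.567, 0.824, 0.001]
contact_force: [-0.2, -0.0, 0.7]
gripper_width: 60.1
grip_force: 0.0
```

Run:
```python
from h import *
o=np.array([455.7,-217.4]);a=np.radians(7.2);g=o-5*np.array([np.cos(a),np.sin(a)]);print(g)
# tool y=97.2 -> x=187.2
plan([*g,110],187.2,19)
```

```text
[ 450.73942649 -218.02666617]
from [588.3  41.  197.2] 111.0 to [ 450.7 -218.   110. ] 187.2 max 0.77
[-0.51, -0.58, 0.23, -0.4]
[-0.46, -0.62, 0.23, -0.4]
[-0.42, -0.64, 0.23, -0.4]
[-0.38, -0.68, 0.23, -0.41]
[-0.32, -0.7, 0.23, -0.4]
[-0.28, -0.72, 0.23, -0.4]
[-0.23, -0.74, 0.23, -0.4]
[-0.17, -0.75, 0.23, -0.4]
[-0.12, -0.76, 0.22, -0.4]
[-0.07, -0.77, 0.23, -0.4]
[-0.01, -0.77, 0.23, -0.4]
[0.04, -0.77, 0.23, -0.41]
[0.1, -0.77, 0.23, -0.4]
[0.15, -0.76, 0.23, -0.4]
[0.2, -0.74, 0.23, -0.4]
[0.25, -0.73, 0.23, -0.4]
[0.31, -0.71, 0.23, -0.4]
[0.35, -0.69, 0.23, -0.4]
[0.4, -0.66, 0.23, -0.4]
```

Request:
servo_tool --motion '[[[-0.51,-0.58,0.23,-0.4,60],[-0.46,-0.62,0.23,-0.4,60],[-0.42,-0.64,0.23,-0.4,60],[-0.38,-0.68,0.23,-0.4,60],[-0.32,-0.7,0.23,-0.4,60]]]'

```text
time_s: 8.95
ee_pos: [550.9, -27.5, 172.1]
ee_rot: [0.0, 0.414, 0.91, 0.0]
contact_force: [0.9, -0.4, 0.3]
gripper_width: 59.9
grip_force: 0.0
```

Request:
servo_tool --motion '[[[-0.28,-0.72,0.23,-0.4,60],[-0.23,-0.74,0.23,-0.4,60],[-0.17,-0.75,0.23,-0.4,60],[-0.12,-0.76,0.23,-0.4,60],[-0.07,-0.77,0.23,-0.4,60]]]'

```text
time_s: 9.57
ee_pos: [514.8, -95.8, 149.1]
ee_rot: [0.0, 0.25, 0.968, -0.0]
contact_force: [0.8, 0.0, 0.6]
gripper_width: 59.5
grip_force: 0.0
```

Request:
servo_tool --motion '[[[-0.01,-0.77,0.23,-0.4,50],[0.04,-0.77,0.23,-0.4,50],[0.1,-0.77,0.23,-0.4,50],[0.15,-0.76,0.23,-0.4,50],[0.2,-0.74,0.23,-0.4,50]]]'

```text
time_s: 10.2
ee_pos: [478.3, -163.9, 126.1]
ee_rot: [0.0, 0.078, 0.997, -0.0]
contact_force: [0.0, 0.6, 1.1]
gripper_width: 49.6
grip_force: 0.0
```

Request:
servo_tool --motion '[[[0.25,-0.73,0.23,-0.4,50],[0.31,-0.71,0.23,-0.4,50],[0.35,-0.69,0.23,-0.4,50],[0.4,-0.66,0.23,-0.4,50],[0,0,0,0,50]]]'

```text
time_s: 10.82
ee_pos: [448.5, -218.9, 107.5]
ee_rot: [-0.0, -0.059, 0.998, -0.0]
contact_force: [-0.3, -0.4, 0.1]
gripper_width: 50.3
grip_force: 0.0
```

```bash
python3 t.py
python3 - <<'E'
from h import *
plan([450.7,-218,30.5],187.2,6)
im=bot.grab_frame("top");si=bot.grab_frame("side")
cv2.imwrite("pics/n3.png",np.hstack([crop("top",im,212,155,40,40,10),crop("side",si,225,145,40,40,10)]))
E
```

```text
[ 448.5 -218.9  107.5] -173.2 [ 0.022  0.021 -0.012] [-0.3 -0.4  0.1] 50.34 [ 0.45  0.61 -0.08  2.04  0.09  0.49  1.99] 10.825
from [ 448.5 -218.9  107.5] -173.2 to [ 450.6 -218.    30.5] -172.8 max 0.65
[-0.02, 0.01, 0.64, -0.01]
[-0.02, 0.0, 0.64, -0.0]
[-0.02, 0.01, 0.65, -0.01]
[-0.02, 0.0, 0.64, -0.01]
[-0.02, 0.01, 0.64, -0.01]
[-0.01, 0.0, 0.64, -0.0]
```

View pics/n3.png

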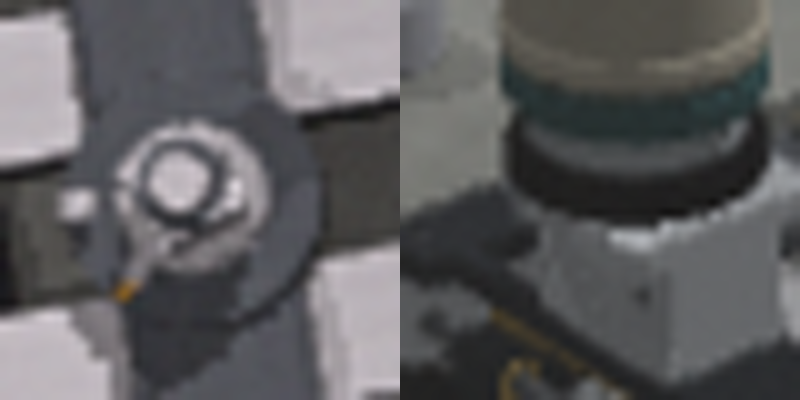

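Top crop: the tab at (140,270) now points at the brass rib (125,290), which confirms the bite. Next I pick up the wrench.

Request:
servo_tool --motion '[[[-0.02,0.01,0.64,0,50],[-0.02,0.01,0.64,-0.01,50],[-0.02,0.01,0.64,-0.01,50],[-0.02,0,0.64,-0.01,50],[-0.02,0,0.64,-0.01,50]]]'

```text
time_s: 11.55
ee_pos: [451.1, -216.7, 42.4]
ee_rot: [-0.0, -0.064, 0.998, 0.0]
contact_force: [0.9, 0.8, -0.1]
gripper_width: 49.8
grip_force: 0.0
```

Request:
servo_tool --motion '[[[-0.01,0,0.62,0,50],[0,0,0,0,30],[0,0,0,0,15],[0,0,0,0,10],[0,0,0,0,10]]]' --squeeze 50

```text
time_s: 12.18
ee_pos: [451.5, -216.9, 31.2]
ee_rot: [0.0, -0.064, 0.998, -0.0]
contact_force: [0.1, 0.5, -0.9]
gripper_width: 19.3
grip_force: 50.0
```

```bash
python3 t.py
```

```text
[ 451.5 -216.9   31.2] -172.6 [ 0.044  0.042 -0.013] [ 0.1  0.5 -0.9] 19.27 [ 0.43  0.75 -0.05  2.07  0.12  0.32  1.98] 12.175
```

Request:
servo_tool --motion '[[[0,0,-0.3,0,10],[0,0,-0.6,0,10],[0,0,-0.9,0,10],[0,0,-0.9,0,10],[0,0,-0.9,0,10]]]'

```text
time_s: 12.8
ee_pos: [451.2, -216.8, 104.3]
ee_rot: [0.0, -0.064, 0.998, -0.0]
contact_force: [-0.1, -0.2, -3.8]
gripper_width: 19.3
grip_force: 50.0
```

Request:
servo_tool --motion '[[[0,0,-0.9,0,10],[0,0,-0.6,0,10],[0,0,0,0,10]]]'

```text
time_s: 13.18
ee_pos: [451.8, -217.1, 134.0]
ee_rot: [0.001, -0.064, 0.998, -0.0]
contact_force: [-0.9, 0.8, -4.0]
gripper_width: 19.2
grip_force: 50.0
```

```bash
python3 t.py
python3 - <<'E'
from h import *
plan([440.5,-22.2,126],203,14)
E
```

```text
[ 451.8 -217.1  134. ] -172.6 [ 0.051  0.076 -0.018] [-0.9  0.8 -4. ] 19.19 [ 0.45  0.56 -0.09  2.02  0.09  0.56  2.  ] 13.175
from [ 451.8 -217.1  134. ] -172.6 to [440.4 -22.3 126. ] -157.0 max 0.7
[-0.05, 0.7, 0.03, -0.11]
[-0.06, 0.69, 0.03, -0.11]
[-0.08, 0.69, 0.03, -0.12]
[-0.09, 0.69, 0.02, -0.11]
[-0.1, 0.69, 0.03, -0.11]
[-0.12, 0.69, 0.03, -0.11]
[-0.13, 0.69, 0.03, -0.11]
[-0.14, 0.68, 0.03, -0.11]
[-0.16, 0.68, 0.03, -0.12]
[-0.17, 0.67, 0.03, -0.11]
[-0.18, 0.68, 0.03, -0.11]
[-0.19, 0.67, 0.02, -0.11]
[-0.21, 0.66, 0.03, -0.11]
[-0.22, 0.66, 0.03, -0.11]
```

Request:
servo_tool --motion '[[[-0.05,0.7,0.03,-0.11,10],[-0.06,0.69,0.03,-0.11,10],[-0.08,0.69,0.03,-0.12,10],[-0.09,0.69,0.02,-0.11,10],[-0.1,0.69,0.03,-0.11,10]]]'

```text
time_s: 13.8
ee_pos: [447.3, -146.1, 130.1]
ee_rot: [-0.0, -0.114, 0.994, 0.0]
contact_force: [-0.1, -0.3, -3.9]
gripper_width: 19.4
grip_force: 50.0
```

Request:
servo_tool --motion '[[[-0.12,0.69,0.03,-0.11,10],[-0.13,0.69,0.03,-0.11,10],[-0.14,0.68,0.03,-0.11,10],[-0.16,0.68,0.03,-0.12,10],[-0.17,0.67,0.03,-0.11,10]]]'

```text
time_s: 14.42
ee_pos: [443.4, -76.8, 127.2]
ee_rot: [0.0, -0.162, 0.987, 0.0]
contact_force: [-0.1, 0.7, -3.7]
gripper_width: 19.1
grip_force: 50.0
```

Request:
servo_tool --motion '[[[-0.18,0.68,0.03,-0.11,10],[-0.19,0.67,0.02,-0.11,10],[-0.21,0.66,0.03,-0.11,10],[-0.22,0.66,0.03,-0.11,10],[0,0,0,0,10]]]'

```text
time_s: 15.05
ee_pos: [440.0, -20.7, 125.0]
ee_rot: [0.0, -0.2, 0.98, 0.0]
contact_force: [0.1, -0.9, -3.6]
gripper_width: 19.4
grip_force: 50.0
```

```bash
python3 t.py
python3 - <<'E'
from h import *
im=bot.grab_frame("top");si=bot.grab_frame("side")
cv2.imwrite("pics/w4.png",np.hstack([crop("top",im,207,145,50,60,8),crop("side",si,200,140,50,60,8)]))
E
```

```text
[440.  -20.7 125. ] -156.9 [-0.027  0.029  0.016] [ 0.1 -0.9 -3.6] 19.43 [ 0.07  0.52 -0.12  2.18  0.14  0.45  1.81] 15.05
```

View pics/w4.png

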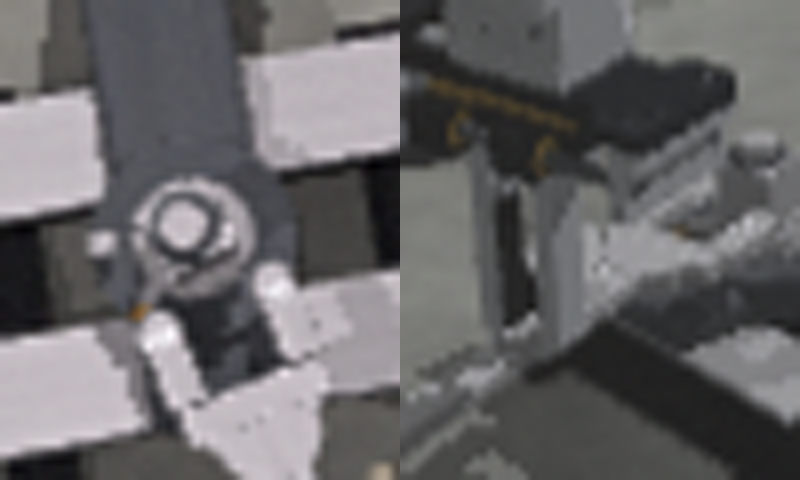

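Top crop: jaw prong tips at (158,330) and (275,278), heading at the nut (about 24°); bolt top at (185,225). The tab is still at the rib. I compute the lateral error and slide-in distance next.

Run:
```python
from h import *
k=lambda X,Y,z:at("top",207+(X+.5)/8-.5,145+(Y+.5)/8-.5,z)[:2]
a,b=k(158,330,110),k(275,278,110);m=(a+b)/2;d=b-a;print(a,b,np.hypot(*d),"heading",np.degrees(np.arctan2(d[0],-d[1])))
B=k(185,225,128);print("bolt",B)
p=tool()[0][:2]
for A in(B,np.array([587.8,40.3])):
  for h in(23,):
    t=np.radians(h);e=np.array([np.cos(t),np.sin(t)]);n=np.array([-e[1],e[0]])
    print("mid->axis along",(A-m)@e,"lat",(A-m)@n,"| tcp->axis",(A-p)@e,(A-p)@n,"tcp->mid",(m-p)@e,(m-p)@n)
```

```text
[548.80926842  51.21838287] [569.26049135   5.70407898] 49.8979396177455 heading 24.196107744522532
bolt [588.04462221  39.46648695]
mid->axis along 31.003704707043823 lat -1.2046177724688452 | tcp->axis 160.36312911297864 -1.0966000375140392 tcp->mid 129.35942440593482 0.10801773495480427
mid->axis along 31.104208273846684 lat -0.3417834519327292 | tcp->axis 160.46363267978148 -0.23376571697793325 tcp->mid 129.35942440593482 0.10801773495480427
```

Request:
servo_tool --motion '[[[-0.4,-0.03,0,0,10],[-0.4,0,0,0,10],[-0.4,0,0,0,10],[0,0,0,0,10]]]'

```text
time_s: 15.65
ee_pos: [463.3, -12.8, 125.1]
ee_rot: [0.001, -0.199, 0.98, 0.0]
contact_force: [-0.1, -0.4, -3.1]
gripper_width: 19.3
grip_force: 50.0
```

```bash
python3 t.py
```

```text
[463.3 -12.8 125.1] -157.0 [-0.043  0.081  0.027] [-0.1 -0.4 -3.1] 19.33 [ 0.05  0.54 -0.12  2.12  0.13  0.48  1.8 ] 15.65
```

Request:
servo_tool --motion '[[[-0.3,0,0,0,10],[-0.3,0,0,0,10],[-0.3,0,0,0,10],[-0.15,0,0,0,10]]]'

```text
time_s: 16.15
ee_pos: [480.9, -5.0, 124.8]
ee_rot: [-0.001, -0.199, 0.98, 0.0]
contact_force: [-3.4, -0.4, -2.8]
gripper_width: 19.0
grip_force: 50.0
```

```bash
python3 t.py
python3 - <<'E'
from h import *
im=bot.grab_frame("top");si=bot.grab_frame("side")
cv2.imwrite("pics/w5.png",np.hstack([crop("top",im,207,145,50,60,8),crop("side",si,215,130,50,60,8)]))
E
```

```text
[480.9  -5.  124.8] -157.0 [-0.233  0.66   0.096] [-3.4 -0.4 -2.8] 19.01 [ 0.03  0.56 -0.12  2.08  0.13  0.51  1.79] 16.15
```

View pics/w5.png

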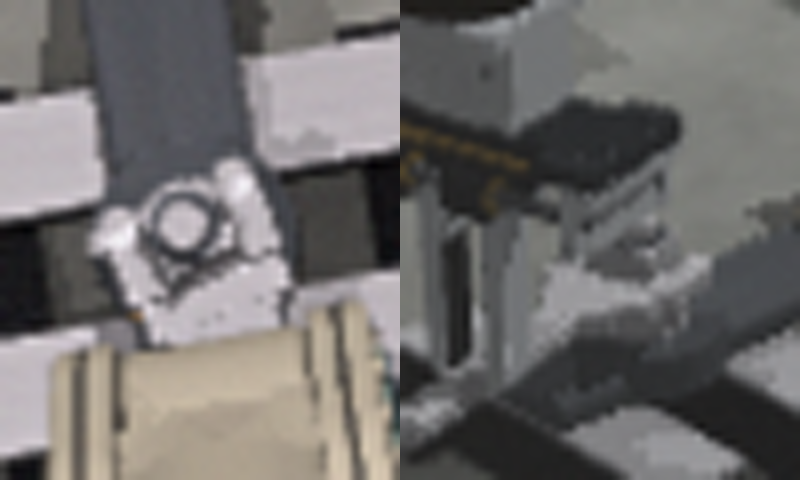

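The jaw straddles the nut: prongs at (115,225) and (238,178), bolt at (185,225). Now I tighten along an arc about the nut axis.

Run:
```python
from h import *
c,y=plan(None,-157-28,8,arc=(587.9,39.8))
```

```text
from [481.   -5.1 124.8] -157.0 to [472.5  50.4 124.8] -185.0 max 0.36
[-0.01, 0.35, -0.0, 0.35]
[-0.01, 0.36, -0.0, 0.35]
[-0.02, 0.35, -0.0, 0.35]
[-0.01, 0.35, -0.0, 0.35]
[-0.01, 0.36, -0.0, 0.35]
[-0.01, 0.35, -0.0, 0.35]
[-0.01, 0.35, -0.0, 0.35]
[-0.02, 0.36, -0.0, 0.35]
```

Request:
servo_tool --motion '[[[-0.01,0.35,0,0.35,10],[-0.01,0.36,0,0.35,10],[-0.02,0.35,0,0.35,10],[-0.01,0.35,0,0.35,10]]]' --squeeze 60

```text
time_s: 16.75
ee_pos: [473.8, 20.5, 125.0]
ee_rot: [-0.0, -0.077, 0.997, -0.001]
contact_force: [-0.2, -4.8, -3.0]
gripper_width: 18.8
grip_force: 60.4
```

```bash
python3 t.py
```

```text
[473.8  20.5 125. ] -171.1 [-1.06   0.268  0.588] [-0.2 -4.8 -3. ] 18.83 [-0.08  0.55 -0.04  2.1   0.05  0.49  1.57] 16.75
```

Request:
servo_tool --motion '[[[-0.01,0.36,0,0.35,10],[-0.01,0.35,0,0.35,10],[-0.01,0.35,0,0.35,10],[-0.02,0.36,0,0.35,10]]]'

```text
time_s: 17.25
ee_pos: [472.1, 49.0, 124.9]
ee_rot: [-0.001, 0.044, 0.999, -0.001]
contact_force: [-2.0, -4.4, -2.8]
gripper_width: 19.0
grip_force: 60.5
```

```bash
python3 t.py;  python3 - <<'E'
from h import *
plan(None,-200,5,arc=(587.9,39.8))
E
```

```text
[472.1  49.  124.9] 174.9 [-0.972  0.585  0.544] [-2.  -4.4 -2.8] 19.0 [-0.19  0.55  0.03  2.1  -0.03  0.5   1.35] 17.25
from [472.1  49.  124.9] 174.9 to [478.4  78.5 124.9] 160.0 max 0.31
[-0.01, 0.3, -0.0, 0.3]
[0.0, 0.3, -0.0, 0.3]
[-0.0, 0.31, -0.0, 0.29]
[-0.01, 0.3, -0.0, 0.3]
[-0.01, 0.3, -0.0, 0.3]
```

Request:
servo_tool --motion '[[[0,0.3,0,0.3,10],[-0.01,0.2,0,0.2,10]]]'

```text
time_s: 17.5
ee_pos: [473.2, 59.5, 124.8]
ee_rot: [-0.001, 0.088, 0.996, -0.001]
contact_force: [-2.8, -2.9, -4.0]
gripper_width: 19.2
grip_force: 60.4
```

```bash
python3 t.py
```

```text
[473.2  59.5 124.8] 169.9 [-0.869  0.805  0.498] [-2.8 -2.9 -4. ] 19.21 [-0.23  0.56  0.06  2.09 -0.06  0.5   1.28] 17.5
```

Request:
servo_tool --motion '[[[0,0.2,0,0.2,10],[0,0,0,0,10]]]'

```text
time_s: 17.75
ee_pos: [474.1, 64.3, 124.8]
ee_rot: [-0.001, 0.105, 0.994, -0.0]
contact_force: [-4.1, -2.1, -3.4]
gripper_width: 18.9
grip_force: 60.2
```

```bash
python3 t.py
```

```text
[474.1  64.3 124.8] 168.0 [-0.665  1.048  0.329] [-4.1 -2.1 -3.4] 18.92 [-0.24  0.56  0.07  2.09 -0.08  0.5   1.25] 17.75
```

Request:
servo_tool --motion '[[[-0.01,0.2,0,0.2,10],[0,0,0,0,10]]]'

```text
time_s: 18.0
ee_pos: [474.9, 68.2, 124.8]
ee_rot: [-0.001, 0.122, 0.993, -0.0]
contact_force: [-5.7, -2.3, -3.6]
gripper_width: 19.3
grip_force: 60.2
```

```bash
python3 t.py
```

```text
[474.9  68.2 124.8] 166.0 [-0.555  1.177  0.375] [-5.7 -2.3 -3.6] 19.31 [-0.26  0.56  0.08  2.08 -0.09  0.5   1.22] 18.0
```

Request:
servo_tool --motion '[[[0.03,0.2,0,0.2,10],[0,0,0,0,10]]]'

```text
time_s: 18.25
ee_pos: [475.8, 71.1, 124.8]
ee_rot: [-0.001, 0.139, 0.99, -0.001]
contact_force: [-3.3, -4.9, -4.0]
gripper_width: 19.1
grip_force: 60.5
```

```bash
python3 t.py
```

```text
[475.8  71.1 124.8] 164.0 [-1.25   0.937  0.622] [-3.3 -4.9 -4. ] 19.07 [-0.27  0.56  0.09  2.08 -0.1   0.51  1.19] 18.25
```

Request:
servo_tool --motion '[[[0.02,0.2,0,0.2,10],[0,0,0,0,10]]]'

```text
time_s: 18.5
ee_pos: [476.7, 73.7, 124.8]
ee_rot: [-0.0, 0.157, 0.988, -0.002]
contact_force: [-3.1, -8.4, -2.5]
gripper_width: 19.1
grip_force: 61.0
```

```bash
python3 t.py
python3 - <<'E'
from h import *
im=bot.grab_frame("top")
cv2.imwrite("pics/w6.png",crop("top",im,207,145,45,45,12))
E
```

```text
[476.7  73.7 124.8] 162.0 [-2.044  0.912  0.824] [-3.1 -8.4 -2.5] 19.05 [-0.29  0.56  0.11  2.08 -0.11  0.51  1.16] 18.5
```

View pics/w6.png

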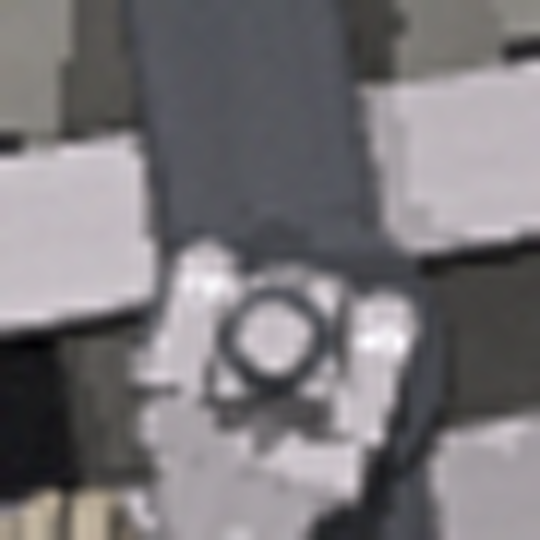

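The wrench sits squarely on the nut and the moment about the axis has risen past 1.8 N m, which suggests the stop. One more nudge to confirm.

Request:
servo_tool --motion '[[[0,0.2,0,0.2,10],[0,0.1,0,0.1,10],[0,0,0,0,10]]]'

```text
time_s: 18.92
ee_pos: [477.8, 76.8, 124.6]
ee_rot: [-0.001, 0.183, 0.983, -0.003]
contact_force: [-4.1, -14.2, -3.0]
gripper_width: 19.3
grip_force: 62.3
```

```bash
python3 t.py
```

```text
[477.8  76.8 124.6] 159.0 [-3.422  0.977  1.161] [ -4.1 -14.2  -3. ] 19.29 [-0.31  0.57  0.12  2.07 -0.12  0.51  1.11] 18.925
```

The moment is about 2.9 N m with no further turning, so the nut is at its stop. I back off to unload, then withdraw.

Request:
servo_tool --motion '[[[0,-0.25,0,-0.25,10],[0,-0.25,0,-0.25,10],[0,-0.15,0,-0.15,10],[0,0,0,0,10]]]'

```text
time_s: 19.42
ee_pos: [475.9, 70.1, 125.3]
ee_rot: [0.001, 0.127, 0.992, 0.001]
contact_force: [-1.4, 0.3, -3.0]
gripper_width: 19.2
grip_force: 60.1
```

```bash
python3 t.py
```

```text
[475.9  70.1 125.3] 165.4 [-0.052  0.328  0.245] [-1.4  0.3 -3. ] 19.22 [-0.26  0.56  0.08  2.08 -0.09  0.5   1.21] 19.425
```

Request:
servo_tool --motion '[[[0.2,0,0,-0.1,10],[0.4,0,0,-0.1,10],[0.4,0,0,0,10],[0.4,0,0,0,10]]]'

```text
time_s: 19.92
ee_pos: [469.7, 72.1, 129.4]
ee_rot: [0.022, 0.113, 0.993, 0.002]
contact_force: [34.9, -18.2, -9.3]
gripper_width: 19.1
grip_force: 59.9
```

```bash
python3 t.py
```

```text
[469.7  72.1 129.4] 167.0 [-4.199 -7.967 -0.316] [ 34.9 -18.2  -9.3] 19.1 [-0.28  0.53  0.09  2.13 -0.08  0.44  1.21] 19.925
```

Request:
servo_tool --motion '[[[0.5,0,0,0,10],[0.5,0,0,0,10],[0.4,0,0,0,10]]]'

```text
time_s: 20.3
ee_pos: [451.4, 78.0, 131.3]
ee_rot: [0.03, 0.115, 0.993, 0.004]
contact_force: [45.2, -21.7, -8.5]
gripper_width: 19.0
grip_force: 59.9
```

```bash
python3 t.py
python3 - <<'E'
from h import *
im=bot.grab_frame("top")
cv2.imwrite("pics/w7.png",crop("top",im,207,145,45,45,12))
c,y=plan([451.5,-216.9,140],187.4,16)
E
```

```text
[451.4  78.  131.3] 166.8 [ -5.348 -10.325  -0.503] [ 45.2 -21.7  -8.5] 19.01 [-0.31  0.51  0.09  2.19 -0.08  0.39  1.19] 20.3
from [450.5  78.2 131.3] 166.8 to [ 451.5 -216.8  139.9] 187.4 max 0.93
[-0.21, -0.9, -0.03, -0.13]
[-0.2, -0.9, -0.02, -0.13]
[-0.17, -0.9, -0.03, -0.13]
[-0.15, -0.91, -0.03, -0.13]
[-0.13, -0.92, -0.03, -0.12]
[-0.12, -0.91, -0.02, -0.13]
[-0.09, -0.92, -0.03, -0.13]
[-0.07, -0.92, -0.03, -0.13]
[-0.05, -0.92, -0.02, -0.13]
[-0.03, -0.92, -0.03, -0.13]
[-0.01, -0.92, -0.03, -0.13]
[0.01, -0.92, -0.03, -0.13]
[0.04, -0.93, -0.02, -0.13]
[0.05, -0.92, -0.03, -0.12]
[0.08, -0.92, -0.03, -0.13]
[0.09, -0.91, -0.02, -0.13]
```

View pics/w7.png

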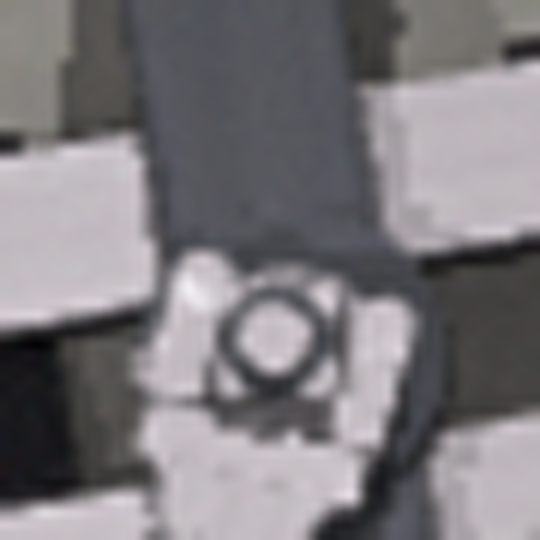

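The wrench jammed on the nut: the jaw has not moved in the crop and the hand slid about 25 mm along the handle. The pull was off-line and put a clockwise moment on the nut, so I relax and ease it anticlockwise before pulling again.

Request:
servo_tool --motion '[[[-0.4,-0.2,0,0,10],[-0.2,-0.1,0,0,10],[0,0,0,0,10]]]'

```text
time_s: 20.72
ee_pos: [432.4, 74.3, 125.6]
ee_rot: [0.001, 0.109, 0.994, 0.001]
contact_force: [0.5, 1.8, -3.2]
gripper_width: 18.9
grip_force: 60.0
```

```bash
python3 t.py
```

```text
[432.4  74.3 125.6] 167.5 [ 0.349 -0.236  0.21 ] [ 0.5  1.8 -3.2] 18.94 [-0.29  0.52  0.07  2.19 -0.09  0.43  1.21] 20.725
```

The force fell to zero and the tool moved outward, so the wrench came loose. It still carries the wrench weight. I lift it clear and locate the wrench numerically in the image.

Request:
servo_tool --motion '[[[0,0,-0.3,0,10],[0,0,-0.6,0,10],[0,0,-0.8,0,10],[0,0,-0.8,0,10],[0,0,0,0,10]]]'

```text
time_s: 21.35
ee_pos: [430.9, 73.4, 176.2]
ee_rot: [0.001, 0.11, 0.994, 0.0]
contact_force: [-0.1, -0.0, -4.0]
gripper_width: 18.9
grip_force: 59.9
```

```bash
python3 t.py
python3 - <<'E'
from h import *
p,R,s=tool();im=bot.grab_frame("top")
# synth match: project jaw outline for slip d and yaw, score bright inside vs dark inside the gap
def poly(d,yaw,lat,pts,z):
    t=np.radians(yaw);e=np.array([np.cos(t),np.sin(t)]);n=np.array([-e[1],e[0]])
    return np.array([px("top",[*(p[:2]+e*(x+5+d)+n*(y+lat)),z]) for x,y in pts])
g=cv2.cvtColor(im,cv2.COLOR_RGB2GRAY).astype(float);G=cv2.resize(g,None,fx=4,fy=4,interpolation=cv2.INTER_CUBIC)
def mean(P):
    m=np.zeros(G.shape,np.uint8);cv2.fillPoly(m,[np.round((P+.5)*4-.5).astype(int)],1);return G[m>0]
yaw0=np.degrees(np.arctan2(-R[1,0],-R[0,0]));z=p[2]-27.2+12
res=[]
for d in range(-30,41,2):
  for y in(-4,-2,0,2,4):
    a=mean(poly(d,yaw0+y,0,[(91,18),(126,18),(126,31),(91,31)],z));b=mean(poly(d,yaw0+y,0,[(91,-18),(126,-18),(126,-31),(91,-31)],z))
    c=mean(poly(d,yaw0+y,0,[(93,-15),(130,-15),(130,15),(93,15)],z));f=mean(poly(d,yaw0+y,0,[(134,-30),(142,-30),(142,30),(134,30)],z))
    res.append((a.mean()+b.mean()-c.mean()-f.mean(),d,y))
print(yaw0,sorted(res)[::-1][:6])
cv2.imwrite("pics/w8.png",crop("top",im,200,140,70,75,8))
E
```

```text
[430.9  73.4 176.2] 167.4 [ 0.027  0.166 -0.021] [-0.1 -0.  -4. ] 18.87 [-0.3   0.42  0.09  2.15 -0.07  0.57  1.19] 21.35
-12.580213940388179 [(np.float64(163.94990892417474), 24, -2), (np.float64(163.07636649044838), 26, -2), (np.float64(161.48395059686084), 22, -2), (np.float64(157.05896974624537), 28, -2), (np.float64(153.30271590095543), 20, -2), (np.float64(149.55425778182058), 30, -2)]
```

Run:
```python
from h import *
im=bot.grab_frame("top").astype(np.float32)
g=cv2.cvtColor(im,cv2.COLOR_RGB2GRAY)
def prof(g,r,z,A=(587.9,39.8)):
    an=np.arange(60,215,5);P=np.array([px("top",[A[0]+r*np.cos(np.radians(a)),A[1]+r*np.sin(np.radians(a)),z]) for a in an],np.float32)
    return an,cv2.remap(g,P[None,:,0],P[None,:,1],cv2.INTER_LINEAR)[0]
for name,G in(("now",g),("bite(n3)",None)):
    if G is None:
        n=cv2.imread("pics/n3.png",0)[:,:400];G=np.zeros((384,512),np.float32);G[155:195,212:252]=cv2.resize(n,(40,40),interpolation=cv2.INTER_AREA)
    for r in(27,30):
        a,v=prof(G,r,84);print(name,r,dict(zip(a.tolist(),v.astype(int).tolist())))
p,R,s=tool()
# wrench original: origin (455.7,-217.4), yaw 7.2 ; now origin = tcp+30 along wrench yaw (tool-180-2)
y=np.radians(7.2);t=np.array([455.7,-217.4])-30*np.array([np.cos(y),np.sin(y)]);print(t)
plan([*t,150],189.2,17)
```

```text
now 27 {60: 91, 65: 121, 70: 155, 75: 191, 80: 193, 85: 207, 90: 222, 95: 223, 100: 209, 105: 197, 110: 183, 115: 176, 120: 140, 125: 92, 130: 69, 135: 59, 140: 58, 145: 57, 150: 60, 155: 59, 160: 57, 165: 59, 170: 59, 175: 55, 180: 49, 185: 44, 190: 42, 195: 46, 200: 82, 205: 132, 210: 196}
now 30 {60: 83, 65: 97, 70: 135, 75: 176, 80: 196, 85: 211, 90: 229, 95: 238, 100: 205, 105: 192, 110: 189, 115: 187, 120: 181, 125: 167, 130: 108, 135: 70, 140: 63, 145: 62, 150: 53, 155: 53, 160: 53, 165: 52, 170: 53, 175: 50, 180: 48, 185: 43, 190: 45, 195: 64, 200: 112, 205: 170, 210: 196}
bite(n3) 27 {60: 93, 65: 99, 70: 98, 75: 99, 80: 87, 85: 88, 90: 92, 95: 89, 100: 88, 105: 85, 110: 81, 115: 77, 120: 72, 125: 62, 130: 69, 135: 89, 140: 109, 145: 111, 150: 89, 155: 61, 160: 54, 165: 57, 170: 60, 175: 62, 180: 60, 185: 60, 190: 59, 195: 56, 200: 55, 205: 56, 210: 55}
bite(n3) 30 {60: 81, 65: 81, 70: 79, 75: 79, 80: 79, 85: 89, 90: 107, 95: 106, 100: 95, 105: 84, 110: 82, 115: 82, 120: 78, 125: 74, 130: 71, 135: 79, 140: 104, 145: 111, 150: 89, 155: 61, 160: 50, 165: 50, 170: 52, 175: 54, 180: 54, 185: 53, 190: 52, 195: 51, 200: 51, 205: 56, 210: 60}
[ 425.93655896 -221.15999701]
from [430.2  73.3 175.1] 167.4 to [ 425.9 -221.1  150.1] 189.2 max 0.87
[-0.18, -0.85, 0.07, -0.13]
[-0.15, -0.85, 0.08, -0.13]
[-0.14, -0.86, 0.07, -0.12]
[-0.12, -0.85, 0.07, -0.13]
[-0.1, -0.86, 0.08, -0.13]
[-0.08, -0.87, 0.07, -0.13]
[-0.06, -0.86, 0.08, -0.13]
[-0.04, -0.86, 0.07, -0.12]
[-0.03, -0.87, 0.07, -0.13]
[0.0, -0.87, 0.08, -0.13]
[0.02, -0.86, 0.07, -0.13]
[0.03, -0.87, 0.07, -0.13]
[0.06, -0.86, 0.08, -0.12]
[0.07, -0.87, 0.07, -0.13]
[0.1, -0.86, 0.08, -0.13]
[0.11, -0.86, 0.07, -0.13]
[0.13, -0.85, 0.07, -0.13]
```

Request:
servo_tool --motion '[[[-0.18,-0.85,0,-0.13,10],[-0.15,-0.85,0,-0.13,10],[-0.14,-0.86,0,-0.12,10],[-0.12,-0.85,0,-0.13,10],[-0.1,-0.86,0,-0.13,10]]]'

```text
time_s: 22.08
ee_pos: [428.7, -13.7, 174.3]
ee_rot: [-0.001, 0.053, 0.999, -0.0]
contact_force: [0.3, 0.3, -3.8]
gripper_width: 19.3
grip_force: 59.9
```

Request:
servo_tool --motion '[[[-0.08,-0.87,0,-0.13,10],[-0.06,-0.86,0,-0.13,10],[-0.04,-0.86,0,-0.12,10],[-0.03,-0.87,0,-0.13,10],[0,0,0,0,10]]]'

```text
time_s: 22.7
ee_pos: [427.9, -83.6, 174.4]
ee_rot: [-0.001, 0.011, 1.0, -0.0]
contact_force: [-0.1, 0.4, -3.8]
gripper_width: 19.1
grip_force: 59.9
```

```bash
python3 t.py
python3 - <<'E'
from h import *
im=bot.grab_frame("top");g=cv2.cvtColor(im,cv2.COLOR_RGB2GRAY).astype(np.float32)
an=np.arange(70,190,5)
for r in(26,28,30,32):
    P=np.array([px("top",[587.9+r*np.cos(np.radians(a)),39.8+r*np.sin(np.radians(a)),84]) for a in an],np.float32)
    print(r,dict(zip(an.tolist(),cv2.remap(g,P[None,:,0],P[None,:,1],cv2.INTER_LINEAR)[0].astype(int).tolist())))
plan([425.9,-221.2,60],189.2,10)
E
```

```text
[427.9 -83.6 174.4] 178.8 [ 0.054  0.173 -0.037] [-0.1  0.4 -3.8] 19.06 [ 0.11  0.42  0.03  2.15 -0.02  0.57  1.7 ] 22.7
26 {70: 102, 75: 102, 80: 101, 85: 96, 90: 92, 95: 94, 100: 125, 105: 158, 110: 188, 115: 146, 120: 100, 125: 69, 130: 68, 135: 64, 140: 70, 145: 65, 150: 66, 155: 66, 160: 62, 165: 59, 170: 63, 175: 69, 180: 67, 185: 65}
28 {70: 87, 75: 87, 80: 84, 85: 79, 90: 73, 95: 76, 100: 120, 105: 163, 110: 186, 115: 148, 120: 88, 125: 57, 130: 53, 135: 60, 140: 55, 145: 57, 150: 55, 155: 53, 160: 53, 165: 54, 170: 55, 175: 59, 180: 56, 185: 56}
30 {70: 84, 75: 81, 80: 82, 85: 90, 90: 106, 95: 105, 100: 123, 105: 170, 110: 190, 115: 156, 120: 76, 125: 54, 130: 58, 135: 72, 140: 67, 145: 63, 150: 54, 155: 54, 160: 53, 165: 53, 170: 53, 175: 57, 180: 56, 185: 55}
32 {70: 83, 75: 82, 80: 83, 85: 102, 90: 140, 95: 137, 100: 123, 105: 173, 110: 171, 115: 131, 120: 71, 125: 53, 130: 70, 135: 82, 140: 82, 145: 81, 150: 68, 155: 56, 160: 55, 165: 56, 170: 56, 175: 56, 180: 56, 185: 56}
from [428.  -82.5 174.5] 178.8 to [ 425.9 -221.3   59.9] 189.2 max 0.7
[-0.0, -0.69, 0.57, -0.1]
[0.01, -0.7, 0.58, -0.11]
[0.02, -0.69, 0.57, -0.1]
[0.03, -0.69, 0.57, -0.1]
[0.05, -0.7, 0.57, -0.11]
[0.06, -0.69, 0.58, -0.1]
[0.07, -0.69, 0.57, -0.1]
[0.08, -0.69, 0.57, -0.11]
[0.1, -0.68, 0.57, -0.1]
[0.11, -0.69, 0.58, -0.11]
```

The tab now sits at 109° against 143.5° at the bite, a turn of 34.5° or 0.60 rad, so the nut is at the stop. Next I lay the wrench down.

Request:
servo_tool --motion '[[[0,-0.69,0.57,-0.1,10],[0.01,-0.7,0.57,-0.11,10],[0.02,-0.69,0.57,-0.1,10],[0.03,-0.69,0.57,-0.1,10],[0.05,-0.7,0.57,-0.11,10]]]'

```text
time_s: 23.38
ee_pos: [427.8, -151.0, 117.4]
ee_rot: [-0.0, -0.037, 0.999, 0.0]
contact_force: [-0.7, -0.2, -3.6]
gripper_width: 19.1
grip_force: 59.9
```

Request:
servo_tool --motion '[[[0.06,-0.69,0.57,-0.1,10],[0.07,-0.69,0.57,-0.1,10],[0.08,-0.69,0.57,-0.11,10],[0.1,-0.68,0.57,-0.1,10],[0.11,-0.69,0.57,-0.11,10]]]'

```text
time_s: 24.0
ee_pos: [426.8, -222.2, 60.3]
ee_rot: [0.0, -0.082, 0.997, 0.0]
contact_force: [1.1, -0.3, -3.5]
gripper_width: 19.2
grip_force: 59.9
```

Request:
servo_tool --motion '[[[0,0,0.3,0,10],[0,0,0.3,0,10],[0,0,0.2,0,10],[0,0,0,0,10]]]'

```text
time_s: 24.5
ee_pos: [427.0, -220.6, 45.0]
ee_rot: [-0.0, -0.082, 0.997, 0.0]
contact_force: [0.3, 0.4, -2.8]
gripper_width: 19.3
grip_force: 59.9
```

```bash
python3 t.py
```

```text
[ 427.  -220.6   45. ] -170.6 [0.074 0.13  0.027] [ 0.3  0.4 -2.8] 19.25 [ 0.45  0.71 -0.04  2.12  0.09  0.31  2.07] 24.5
```

Request:
servo_tool --motion '[[[0,0,0.2,0,10],[0,0,0.15,0,10],[0,0,0,0,10]]]'

```text
time_s: 24.88
ee_pos: [426.8, -221.2, 38.1]
ee_rot: [-0.0, -0.082, 0.997, -0.0]
contact_force: [-1.7, 0.2, -0.4]
gripper_width: 19.2
grip_force: 59.9
```

```bash
python3 t.py
```

```text
[ 426.8 -221.2   38.1] -170.6 [0.147 0.015 0.103] [-1.7  0.2 -0.4] 19.16 [ 0.45  0.72 -0.04  2.13  0.09  0.29  2.06] 24.875
```

Request:
servo_tool --motion '[[[0,0,0.1,0,10],[0,0,0.1,0,10],[0,0,0,0,10]]]'

```text
time_s: 25.25
ee_pos: [426.7, -221.4, 34.0]
ee_rot: [-0.0, -0.081, 0.997, -0.0]
contact_force: [-3.0, 0.6, 0.9]
gripper_width: 19.6
grip_force: 60.0
```

```bash
python3 t.py
```

```text
[ 426.7 -221.4   34. ] -170.7 [-0.089  0.096 -0.077] [-3.   0.6  0.9] 19.64 [ 0.45  0.73 -0.04  2.13  0.09  0.28  2.06] 25.25
```

Request:
servo_tool --motion '[[[0,0,0.1,0,10],[0,0,0.06,0,10],[0,0,0,0,10]]]' --squeeze 30

```text
time_s: 25.62
ee_pos: [426.9, -221.3, 30.8]
ee_rot: [0.0, -0.082, 0.997, -0.0]
contact_force: [-1.0, -0.7, -0.2]
gripper_width: 19.3
grip_force: 30.0
```

```bash
python3 t.py
```

```text
[ 426.9 -221.3   30.8] -170.6 [-0.184  0.092 -0.114] [-1.  -0.7 -0.2] 19.33 [ 0.45  0.74 -0.04  2.13  0.09  0.28  2.06] 25.625
```

Request:
servo_tool --motion '[[[0,0,0,0,10],[0,0,0,0,10]]]' --squeeze 3

```text
time_s: 25.88
ee_pos: [427.0, -221.1, 30.8]
ee_rot: [0.0, -0.082, 0.997, 0.0]
contact_force: [-1.0, -0.8, -1.7]
gripper_width: 20.2
grip_force: 3.0
```

Request:
servo_tool --motion '[[[0,0,0,0,22],[0,0,0,0,26],[0,0,0,0,40],[0,0,0,0,50]]]'

```text
time_s: 26.38
ee_pos: [426.9, -221.2, 30.9]
ee_rot: [0.0, -0.082, 0.997, -0.0]
contact_force: [0.4, -0.1, 0.0]
gripper_width: 42.6
grip_force: 0.0
```

Request:
servo_tool --motion '[[[0,0,-0.4,0,50],[0,0,-0.9,0,50],[0,0,-0.9,0,50],[0,0,-0.9,0,50],[0,0,-0.9,0,50]]]'

```text
time_s: 27.0
ee_pos: [426.8, -221.2, 112.0]
ee_rot: [0.0, -0.082, 0.997, -0.0]
contact_force: [-0.6, 0.2, 0.1]
gripper_width: 50.1
grip_force: 0.0
```

Request:
servo_tool --motion '[[[0,0,-0.9,0,50],[0,0,-0.9,0,50],[0.9,0,-0.3,0,50],[0.5,0,0,0,50],[0,0,0,0,50]]]'

```text
time_s: 27.62
ee_pos: [397.3, -225.9, 152.4]
ee_rot: [-0.001, -0.081, 0.997, 0.0]
contact_force: [1.1, 0.3, 1.1]
gripper_width: 49.8
grip_force: 0.0
```

```bash
python3 t.py
python3 - <<'E'
from h import *
a=cv2.imread("pics/top0.png");b=bot.grab_frame("top")[:,:,::-1];cv2.imwrite("pics/end.png",b)
f=lambda i:(cv2.cvtColor(np.ascontiguousarray(i),cv2.COLOR_BGR2GRAY)[165:258,290:362]>120).astype(np.uint8)
for i in(a,b):
    m=f(i);n,l,st,c=cv2.connectedComponentsWithStats(m)
    for k in range(1,n):
        if st[k,4]>60:print(st[k],c[k].round(1))
    print("-")
d=cv2.absdiff(a,b).max(2);d=(d>60).astype(np.uint8)
n,l,st,c=cv2.connectedComponentsWithStats(d);print([s.tolist() for s in st[1:] if s[4]>15])
E
```

```text
[ 397.3 -225.9  152.4] -170.7 [0.03  0.012 0.006] [1.1 0.3 1.1] 49.82 [ 0.51  0.48 -0.08  2.12  0.07  0.55  2.11] 27.625
[  0   0  51   7 195] [17.8  1.9]
[ 64   0   8  47 199] [68.9 16.5]
[  5  11  22  74 544] [18.1 43.1]
[ 46  19  13  57 318] [52.2 43.7]
[ 0 57  5 35 77] [ 1.1 76.7]
[41 88 31  5 87] [60.2 90.8]
-
[  0   0  51   7 194] [17.7  1.9]
[ 64   0   8  47 195] [68.9 16.1]
[  4  12  21  53 417] [16.4 34.5]
[  35   19   37   74 1176] [54.5 69.4]
-
[[308, 178, 3, 10, 17], [294, 181, 10, 20, 40], [313, 220, 54, 79, 1150], [307, 228, 15, 23, 181], [16, 309, 24, 32, 220], [305, 313, 70, 71, 950], [296, 320, 14, 27, 87], [271, 367, 7, 17, 57], [292, 368, 19, 16, 151], [227, 372, 34, 12, 252], [219, 376, 6, 8, 21], [259, 380, 10, 4, 16]]
```

```bash
python3 -c "
from station import bot
print(bot.hand_in())"
```

```text
the job is handed in; nothing more can be done
None
```

The job is handed in at about 28 s: the nut was turned by hand to the bite, then tightened with the larger wrench to its stop (tab moved 34.5°, 0.60 rad), and the wrench is back on the mat. It jammed briefly on the nut coming off, and I viewed 12 pictures against the limit of 10.

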